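# Start the vacuum pump with its key

### The arm

A 6-joint arm with a two-finger parallel gripper is mounted at the origin on the work surface. World frame = base frame: x ahead of the robot, y to its left, z up, the work surface at z = 0. Lengths are in m, angles in rad, forces in N, time in s.
With the tool pointing down it reaches from about 0.4 to 0.825 m from the base axis. Payload 7 kg.
Tool frame: the origin (TCP) lies between the finger pads; the fingertips stand 25 mm ahead of it and the grasp point (between the pads) lies 6 mm ahead of it; z points along the fingers, y is the line along which they close (so a half turn about z gives the same grasp; the last joint's range is limited). The gripper opens to 88 mm and grips with 3 to 60 N. Pads are 19 mm wide; open, the fingers measure 130 mm over their backs; the gripper's body (78 mm by 193 mm) begins 47 mm behind the grasp point.
Start: joints at [1.408, 0.359, 0.012, 0, -1.224, -0.288], TCP at [0.294, 0.608, 0.252] pointing down, gripper open.
Joint ranges: [-3.07, 3.07], [-1.43, 2.12], [-1.02, 1.25], [-3.03, 1.67], [-3.05, -0], [-3.03, 3.03]. Speed limits (rad/s): [2.39, 2.39, 3.01, 3.14, 3.14, 3.14].

### API

Orientations are given as a 3x3 rotation matrix whose columns are the frame's x, y, z axes.
In Python, from rig import manip gives the robot as it stands.
- The arm moves only by the tool carry_out, never from a script. Its argument "series" is a list of rows, each a list of 7 numbers: the turn, a rotation vector about the tool's x, y, z in degrees, then the shift along the tool's x, y, z in m, then the finger opening in m, from 0 to 0.0876. In form: [[wx, wy, wz, x, y, z, claw], ...]. A call has exactly 5 rows; each row is the pose to reach, as a shift and turn from the pose commanded when the call began, along the tool's axes at that moment; what a row does not reach only later rows make up. A row lasts 1/12 s, in which the tool goes at most 41.7 mm and 7.16 degrees, less where a joint would pass 70% of its speed; a pose out of reach is approached as far as the arm can. A call with a gripper value outside its range is refused whole. The fingers move at their own pace and stop on an object; the grip force is fixed at half the most. Time passes only in rows, so rows that repeat a pose let the fingers close, or fill a call up. It gives the time, the measured TCP pose, the force, the opening and the grip force at its end, in the units of the state.
- manip.sense(): the state, without advancing time (a new reading comes with each control period).
- manip.camera(name): name is "scene" or "top"; returns a dict with "color" (420x560x3 uint8, red, green, blue), "vfov" (degrees; the focal length in pixels is half the picture's height over the tangent of half this angle, whatever the lens; pixels are square), "cx", "cy" (the principal point, pixels), "T" (4x4, takes a point from camera to world coordinates). Camera axes: x right, y down, z forward; pixel columns grow to the right and rows downward; lengths in m; the calibration is good to about 2 mm. A picture is of the moment at which its call begins. There is no depth.
- manip.sign_off(): hands the job in; it is judged then, once.
The state is a dict: "t": time; "joint_positions": joint angles; "dq": joint speeds; "joint_efforts": joint torques, N m; "tool_pos": TCP position; "eef_rot": TCP orientation; "force": force on the tool from outside, world axes, zero at the start; "moment": the same for the moment, N m; "grip_width": finger opening in m; "grasp_force": force on a finger pad.
Only numpy, scipy, OpenCV 4.12 (cv2) and the standard library are available. Lean on these libraries where they do the work, as an engineer would, in place of code of your own. Each camera call takes 0.05 s, during which the arm holds its last target. There are 200 camera calls.

### The job

Start the vacuum pump: on the console with the round dial gauge, turn the key clockwise from off, past run, all the way to start, hold it there for about half a second, then let go so that it springs back to run, and leave it in run. Leave the same-looking key on the console with the three rocker switches off.

Things in the scene. Friction and masses are not known exactly. Their poses are not given: they have to be found in the camera images.
- pump_key_head (a point): Centre of the head of the key to turn: an upright black plate, 34 mm long (x), 10 thick (y), 32 high (z up), 106 mm above the bench, turning about the vertical line through this point. It stands on a fixed grey box (200 x 130 mm, lid 70 mm high) with a round gauge (68 mm wide, 8 high) 91 mm away. Below the head: free to 80 mm height. The other box has a like key and three rocker switches.
- pump_barrel (a joint): Lock barrel of the pump's key, rad, clockwise seen from above: 0 off (key square to the box's long side; one tick on the lid), 0.65 run (two ticks; a stop). It turns along with the key against light friction (0.03 N m) and stays where it is left. Starts within 0.1 of off.
- pump_key (a joint): Turn of the pump's key beyond its barrel, rad, clockwise: 0 at rest, 0.55 start (three ticks; a stop). A spring (0.08 N m at 0, 0.135 at 0.55) holds it at 0, so a turning key first takes the barrel to run, then goes on to start, 1.2 rad in all from off; let go, it springs back to 0 and the barrel stays at run.
- stirrer_barrel (a joint): The like barrel on the other console, with three rocker switches (lid 70 mm high): 0 off, 0.65 run. To be left off; starts within 0.1 of off.

How it is judged:
By the outcome, as a careful person would: the job done as asked, in the order asked, and still so for the second after the job is handed in, with the robot touching nothing.
It also fails if it takes over 35 s, if anything falls off the work surface, if the arm or the gripper's body presses on something with over 40 N, if the wrist force passes 120 N, or if a joint passes its speed limit or range.

## Working session

There is one attempt and no reset: what is moved stays moved. The work goes in short steps, Python scripts to look and compute and a tool call to move; the robot and the scene stay as the last step left them, time stands still between calls to the robot, and variables do not carry over. Pictures are saved under pics/ and viewed, at most 10 in all, crops included, and the job is handed in when it is done.

Besides the shell and the picture viewer there is one more tool, called after ">>>" in YAML: its name, and indented under it one key for each argument. carry_out: Moves the arm, as the interface text tells. Its arguments: {"type":"object","properties":{"series":{"type":"array"}},"required":["series"]}

```bash
mkdir -p pics; python3 - <<'E'
from rig import manip
import cv2,numpy as np
for n in("scene","top"):
    c=manip.camera(n);cv2.imwrite(f"pics/{n}1.png",c["color"][:,:,::-1]);print(n,c["vfov"],c["cx"],c["cy"],np.round(c["T"],4).tolist(),[k for k in c])
s=manip.sense();print(s["t"],s["tool_pos"],np.round(s["eef_rot"],3).tolist())
E
```

```text
scene 52.053266952727135 276.36290118636674 214.57071498914706 [[-0.1878, 0.5308, -0.8265, 1.1961], [0.9821, 0.0884, -0.1663, 0.103], [-0.0152, -0.8429, -0.5379, 0.563], [0.0, 0.0, 0.0, 1.0]] ['color', 'vfov', 'cx', 'cy', 'T']
top 44.80909336234693 288.0936900671943 204.80448221277538 [[-0.0279, -0.9978, 0.0606, 0.4786], [-0.9996, 0.0274, -0.0088, -0.0258], [0.0071, -0.0609, -0.9981, 1.073], [0.0, 0.0, 0.0, 1.0]] ['color', 'vfov', 'cx', 'cy', 'T']
0.1 [0.29395549 0.60718465 0.25073831] [[0.9, -0.436, -0.0], [-0.436, -0.9, -0.001], [0.0, 0.001, -1.0]]
```

View pics/scene1.png

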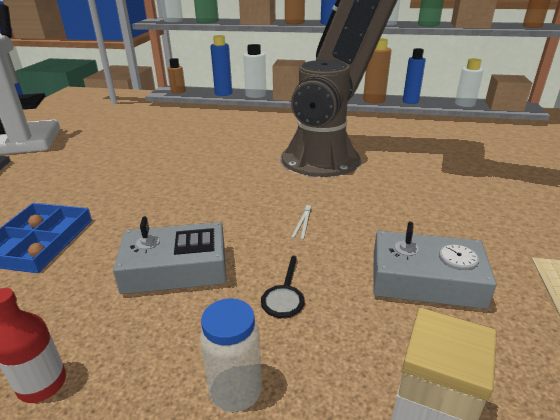

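View pics/top1.png

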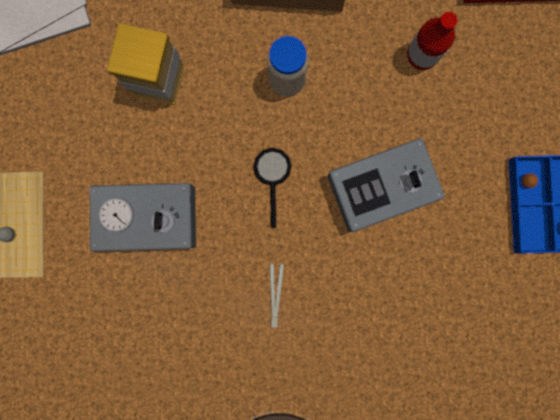

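The gauge console is at the right in the scene view (key near 409,238; gauge 459,256) and at the left in the top view (key near 158,221; gauge 116,215). The rocker console is at about (385,185) in the top view. Next I'll zoom in on the pump key.

```bash
cat > h.py <<'E'
import numpy as np
def ray(c,u,v):
    f=210/np.tan(np.radians(c["vfov"])/2);T=c["T"]
    return T[:3,3],T[:3,:3]@np.array([(u-c["cx"])/f,(v-c["cy"])/f,1])
def onz(c,u,v,z):
    o,d=ray(c,u,v);return o+d*(z-o[2])/d[2]
def proj(c,p):
    f=210/np.tan(np.radians(c["vfov"])/2);q=c["T"][:3,:3].T@(np.array(p)-c["T"][:3,3])
    return q[0]/q[2]*f+c["cx"],q[1]/q[2]*f+c["cy"]
E
python3 - <<'E'
from rig import manip
import cv2,numpy as np
from h import *
t=cv2.imread("pics/top1.png");s=cv2.imread("pics/scene1.png")
a=cv2.resize(t[175:260,80:200],(780,552),interpolation=cv2.INTER_CUBIC)  # x6.5
b=cv2.resize(s[210:310,365:500],(540,400),interpolation=cv2.INTER_CUBIC)
cv2.imwrite("pics/a.png",a);cv2.imwrite("pics/b.png",b)
c=manip.camera("top");d=manip.camera("scene")
# lid corners by grey mask, black key by dark mask
hsv=cv2.cvtColor(t,cv2.COLOR_BGR2HSV)
m=((hsv[:,:,1]<75)&(hsv[:,:,2]>60)).astype('uint8');m[:, :70]=0;m[:,220:]=0;m[:160]=0;m[270:]=0
m=cv2.morphologyEx(m,cv2.MORPH_CLOSE,np.ones((9,9)))
k=max(cv2.findContours(m,0,2)[0],key=cv2.contourArea);r=cv2.minAreaRect(k);print(r)
P=[onz(c,*p,.07)[:2] for p in cv2.boxPoints(r)];print(np.round(P,4))
for img,(x0,x1,y0,y1),cc in((t,(140,185,200,240),c),(s,(395,425,215,255),d)):
    g=img[y0:y1,x0:x1].max(2)<45
    n,l,st,ce=cv2.connectedComponentsWithStats(g.astype('uint8'))
    for i in range(1,n):
        if st[i,4]>15: print(st[i]+[x0,y0,0,0,0],ce[i]+[x0,y0])
E
```

```text
((141.95065307617188, 216.77284240722656), (65.74459838867188, 105.69971466064453), 88.36341857910156)
[[0.5886 0.3583]
 [0.589  0.1502]
 [0.4595 0.1487]
 [0.4594 0.3552]]
[155 212   7  17  96] [157.55208333 220.19791667]
[406 222   6  22  98] [408.73469388 233.14285714]
```

View pics/a.png

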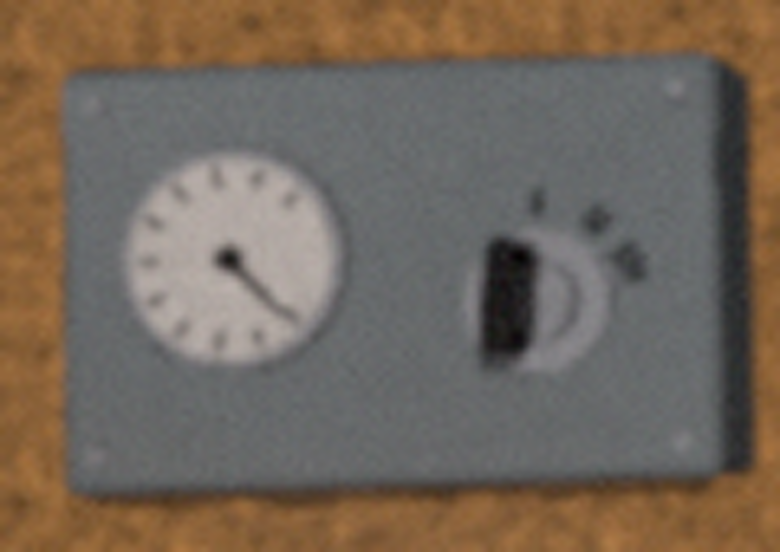

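View pics/b.png

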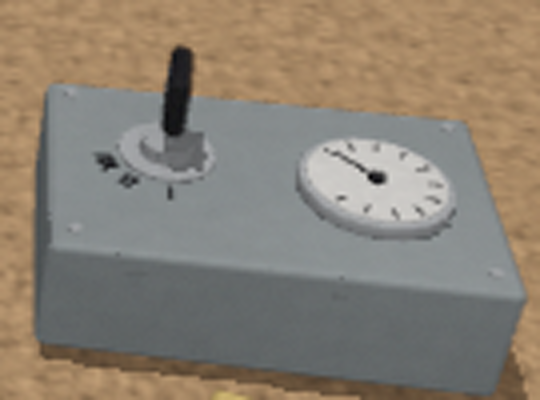

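The top crop shows the key head upright on the page, spanning (155–162, 212–229) in full-picture pixels, so it lies nearly along world x. The single tick is towards +x, with the two- and three-tick marks clockwise from it. The scene crop shows the head at about (409,233), and the box looks aligned with the world axes.

```bash
python3 - <<'E'
from rig import manip
import cv2,numpy as np
from h import *
c=manip.camera("top");d=manip.camera("scene")
o1,d1=ray(c,158.05,220.7);o2,d2=ray(d,409.2,233.6)
A=np.c_[d1,-d2];k=np.linalg.lstsq(A,o2-o1,rcond=None)[0];p,q=o1+k[0]*d1,o2+k[1]*d2;print(p,q)
print("z.11",onz(c,158.05,220.7,.112),"barrel",onz(c,80+540/6.5,175+302/6.5,.074),"gauge",onz(c,80+233/6.5,175+258/6.5,.078))
t=c["color"][200:240,145:175];v,u=np.nonzero(t.max(2)<45)
x=np.array([onz(c,a+145,b+200,.112)[:2] for a,b in zip(u,v)]);w,V=np.linalg.eigh(np.cov(x.T));print("axis",V[:,1],np.degrees(np.arctan(V[1,1]/V[0,1])),np.ptp(x,axis=0))
s=manip.sense();R=s["eef_rot"]
print(R.T@(np.r_[p[:2],.2]-s["tool_pos"]),s["t"])
E
```

```text
[0.51405615 0.21349809 0.10335593] [0.51405326 0.2146599  0.10364259]
z.11 [0.51374018 0.21136454 0.112     ] barrel [0.51336649 0.21094325 0.074     ] gauge [0.5289726  0.30172979 0.078     ]
axis [-0.99685695  0.07922261] -4.54388250749641 [0.03012667 0.01160042]
[0.36964325 0.25868625 0.05142731] 0.3
```

>>> carry_out:
  series:
    - [0, 0, 0, 0.025, 0.0175, 0.003, 0.0876]
    - [0, 0, 0, 0.05, 0.035, 0.006, 0.0876]
    - [0, 0, 0, 0.075, 0.0525, 0.01, 0.0876]
    - [0, 0, 0, 0.1, 0.07, 0.013, 0.0876]
    - [0, 0, 0, 0.125, 0.0875, 0.017, 0.0876]

```text
t: 0.72
tool_pos: [0.3689, 0.4731, 0.2346]
eef_rot: [[0.9, -0.435, 0.0], [-0.435, -0.9, 0.0], [0.0, -0.0, -1.0]]
force: [1.3, 0.4, 0.1]
grip_width: 0.0874
grasp_force: 0.0
```

>>> carry_out:
  series:
    - [0, 0, 0, 0.025, 0.0175, 0.003, 0.0876]
    - [0, 0, 0, 0.05, 0.035, 0.006, 0.0876]
    - [0, 0, 0, 0.075, 0.0525, 0.01, 0.0876]
    - [0, 0, 0, 0.1, 0.07, 0.013, 0.0876]
    - [0, 0, 0, 0.125, 0.0875, 0.017, 0.0876]

```text
t: 1.13
tool_pos: [0.4434, 0.3398, 0.2177]
eef_rot: [[0.9, -0.435, 0.0], [-0.435, -0.9, 0.0], [0.0, -0.001, -1.0]]
force: [0.2, 1.2, -1.1]
grip_width: 0.0878
grasp_force: 0.0
```

>>> carry_out:
  series:
    - [0, 0, -5, 0.025, 0.0175, 0.003, 0.0876]
    - [0, 0, -10, 0.05, 0.035, 0.006, 0.0876]
    - [0, 0, -15, 0.075, 0.0525, 0.01, 0.0876]
    - [0, 0, -19, 0.1, 0.07, 0.013, 0.0876]
    - [0, 0, -22, 0.12, 0.085, 0.017, 0.0876]

```text
t: 1.55
tool_pos: [0.5146, 0.2106, 0.2007]
eef_rot: [[0.998, -0.063, 0.0], [-0.063, -0.998, 0.0], [0.0, -0.0, -1.0]]
force: [-0.4, -0.3, 0.1]
grip_width: 0.0881
grasp_force: 0.0
```

```bash
python3 - <<'E'
from rig import manip
import cv2,numpy as np
c=manip.camera("scene");cv2.imwrite("pics/s2.png",cv2.resize(c["color"][120:320,330:530,::-1],(600,600)))
s=manip.sense();R=s["eef_rot"];print(s["t"],s["tool_pos"],np.round(R,3).tolist(),s["joint_positions"],s["force"])
print(R.T@(np.array([.514,.2125,.111])-s["tool_pos"]))
E
```

```text
1.6 [0.51509991 0.207833   0.19964372] [[0.998, -0.062, -0.001], [-0.062, -0.998, -0.001], [-0.001, 0.001, -1.0]] [ 7.36279162e-01  2.04718427e-01 -3.27401552e-01  3.59217605e-04
 -1.04035515e+00  7.72615996e-01] [ 0.41819419 -1.54940576 -1.83287193]
[-0.00130145 -0.00471598  0.0886384 ]
```

View pics/s2.png

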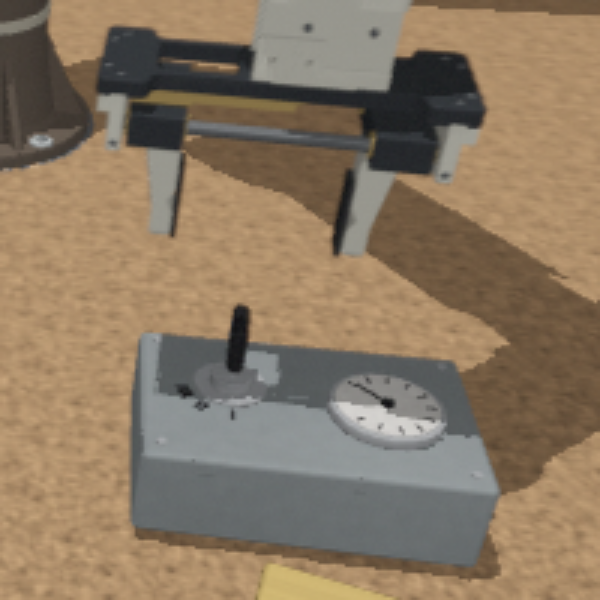

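The fingers straddle the key with the closing line across the plate, about 4 mm off in y. I'll descend with that correction.

>>> carry_out:
  series:
    - [0, 0, 0, 0, -0.002, 0.02, 0.0876]
    - [0, 0, 0, -0.001, -0.0045, 0.04, 0.0876]
    - [0, 0, 0, -0.001, -0.0045, 0.06, 0.0876]
    - [0, 0, 0, -0.001, -0.0045, 0.077, 0.0876]
    - [0, 0, 0, -0.001, -0.0045, 0.088, 0.06]

```text
t: 2.02
tool_pos: [0.5125, 0.2164, 0.1108]
eef_rot: [[0.998, -0.067, -0.002], [-0.067, -0.998, -0.001], [-0.001, 0.001, -1.0]]
force: [-0.6, -0.2, 0.2]
grip_width: 0.0848
grasp_force: 0.0
```

```bash
python3 - <<'E'
from rig import manip
import cv2,numpy as np
c=manip.camera("scene");cv2.imwrite("pics/s3.png",cv2.resize(c["color"][150:310,350:510,::-1],(600,600)))
s=manip.sense();R=s["eef_rot"];print(s["t"],s["tool_pos"],s["force"],s["grip_width"])
print(R.T@(np.array([.514,.2125,.111])-s["tool_pos"]))
E
```

```text
2.0667 [0.51177811 0.21591287 0.10928275] [-0.37718343 -0.62940408 -2.07793216] 0.08173023936101322
[ 0.00244135  0.00325969 -0.00171688]
```

View pics/s3.png

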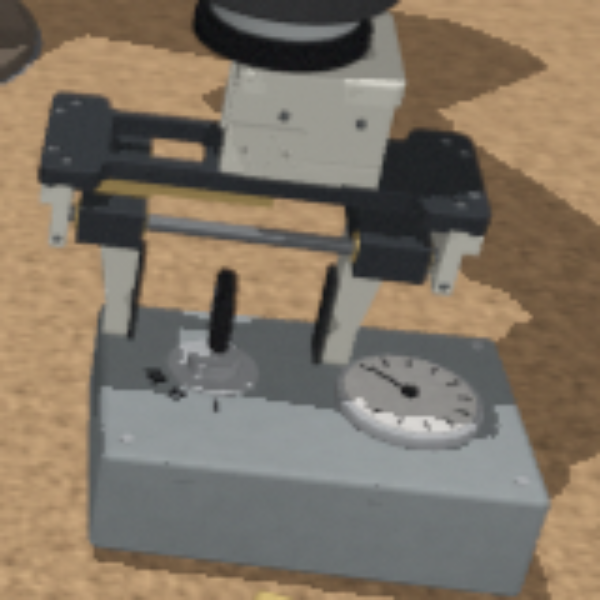

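The key stands between the pads, about 3 mm to the left of centre. I'll correct and close.

>>> carry_out:
  series:
    - [0, 0, 0, 0.002, 0.0035, -0.001, 0.06]
    - [0, 0, 0, 0.002, 0.0035, -0.001, 0.04]
    - [0, 0, 0, 0.002, 0.0035, -0.001, 0.03]
    - [0, 0, 0, 0.002, 0.0035, -0.001, 0.02]
    - [0, 0, 0, 0.002, 0.0035, -0.001, 0.02]

```text
t: 2.48
tool_pos: [0.5153, 0.2135, 0.1145]
eef_rot: [[0.998, -0.067, 0.001], [-0.067, -0.998, 0.001], [0.001, -0.001, -1.0]]
force: [0.1, -0.9, 0.6]
grip_width: 0.0492
grasp_force: 0.0
```

>>> carry_out:
  series:
    - [0, 0, 0, 0, 0, 0, 0.02]
    - [0, 0, 0, 0, 0, 0, 0.015]
    - [0, 0, 0, 0, 0, 0, 0.01]
    - [0, 0, 0, 0, 0, 0, 0.005]
    - [0, 0, 0, 0, 0, 0, 0.0]

```text
t: 2.9
tool_pos: [0.5149, 0.2132, 0.1136]
eef_rot: [[0.998, -0.067, -0.0], [-0.067, -0.998, -0.0], [-0.0, 0.0, -1.0]]
force: [0.3, -0.8, 0.3]
grip_width: 0.016
grasp_force: 0.0
```

>>> carry_out:
  series:
    - [0, 0, 0, 0, 0, 0, 0]
    - [0, 0, 0, 0, 0, 0, 0]
    - [0, 0, 0, 0, 0, 0, 0]
    - [0, 0, 0, 0, 0, 0, 0]
    - [0, 0, 0, 0, 0, 0, 0]

```text
t: 3.32
tool_pos: [0.5149, 0.2135, 0.1136]
eef_rot: [[0.998, -0.067, 0.0], [-0.067, -0.998, 0.0], [0.0, -0.0, -1.0]]
force: [-0.6, 1.0, -0.5]
grip_width: 0.0098
grasp_force: 29.9
```

```bash
python3 - <<'E'
from rig import manip
import numpy as np
s=manip.sense();R=s["eef_rot"];print(s["t"],s["tool_pos"],s["force"],s["moment"],s["grip_width"],s["grasp_force"],np.degrees(np.arctan2(R[1,0],R[0,0])),s["joint_positions"][5])
E
```

```text
3.3167 [0.51494189 0.2135004  0.11357809] [-0.58637309  1.04960528 -0.46672183] [0.89551927 0.24432739 0.02227831] 0.009788109243862666 29.941583275794983 -3.8265710774350095 0.7600509352510462
```

>>> carry_out:
  series:
    - [0, 0, 5, 0, 0, 0, 0]
    - [0, 0, 10, 0, 0, 0, 0]
    - [0, 0, 15, 0, 0, 0, 0]
    - [0, 0, 20, 0, 0, 0, 0]
    - [0, 0, 25, 0, 0, 0, 0]

```text
t: 3.73
tool_pos: [0.515, 0.2137, 0.1136]
eef_rot: [[0.874, -0.486, 0.0], [-0.486, -0.874, 0.001], [-0.0, -0.001, -1.0]]
force: [-0.8, 3.5, -0.8]
grip_width: 0.01
grasp_force: 30.0
```

>>> carry_out:
  series:
    - [0, 0, 5, 0, 0, 0, 0]
    - [0, 0, 10, 0, 0, 0, 0]
    - [0, 0, 15, 0, 0, 0, 0]
    - [0, 0, 20, 0, 0, 0, 0]
    - [0, 0, 25, 0, 0, 0, 0]

```text
t: 4.15
tool_pos: [0.5151, 0.2139, 0.1136]
eef_rot: [[0.587, -0.81, 0.001], [-0.81, -0.587, 0.001], [-0.0, -0.001, -1.0]]
force: [-0.5, 3.9, -1.1]
grip_width: 0.0099
grasp_force: 30.0
```

```bash
python3 - <<'E'
from rig import manip
import numpy as np
s=manip.sense();R=s["eef_rot"];print(s["t"],s["tool_pos"],s["force"],s["moment"],s["grip_width"],s["grasp_force"],np.degrees(np.arctan2(R[1,0],R[0,0])),s["joint_positions"][5])
E
```

```text
4.15 [0.51512232 0.2138729  0.11357788] [-0.50045512  3.91646774 -1.09150466] [1.406964   0.17766452 0.16631669] 0.009872317655654718 29.98195320367813 -54.05560533879454 -0.1167998297855223
```

>>> carry_out:
  series:
    - [0, 0, 4, 0, 0, 0, 0]
    - [0, 0, 8, 0, 0, 0, 0]
    - [0, 0, 12, 0, 0, 0, 0]
    - [0, 0, 15, 0, 0, 0, 0]
    - [0, 0, 17, 0, 0, 0, 0]

```text
t: 4.57
tool_pos: [0.5152, 0.2139, 0.1136]
eef_rot: [[0.327, -0.945, 0.001], [-0.945, -0.327, 0.001], [-0.0, -0.001, -1.0]]
force: [0.2, 2.6, -1.7]
grip_width: 0.0103
grasp_force: 30.7
```

```bash
python3 - <<'E'
from rig import manip
import cv2,numpy as np
c=manip.camera("scene");cv2.imwrite("pics/s4.png",cv2.resize(c["color"][150:310,350:510,::-1],(600,600)))
s=manip.sense();R=s["eef_rot"];print(s["t"],s["tool_pos"],s["force"],s["moment"],s["grip_width"],s["grasp_force"],np.degrees(np.arctan2(R[1,0],R[0,0])),s["joint_positions"][5])
E
```

```text
4.6167 [0.51526109 0.21385876 0.11361523] [-0.16290532  4.65875989 -2.26559468] [ 1.49106443 -0.04372702  0.64596134] 0.009930330895578134 30.728382468223572 -71.00955756722057 -0.413006184206475
```

View pics/s4.png

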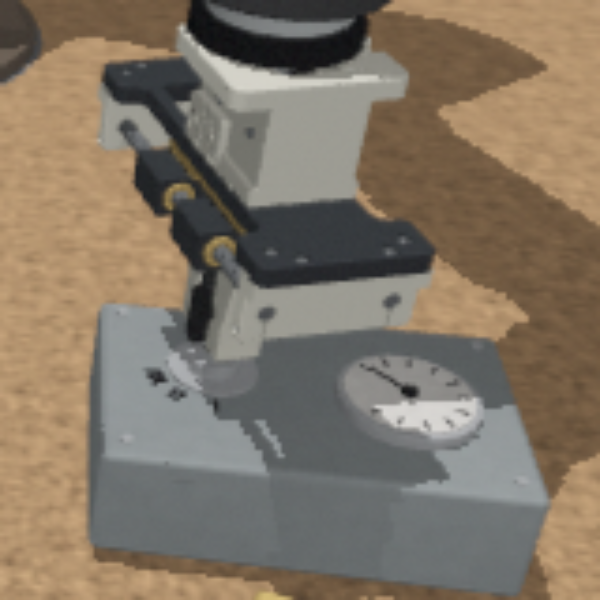

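The moment about z has jumped from 0.17 to 0.65 N m, so the key is against the start stop. I'll hold about half a second in total, then let go.

>>> carry_out:
  series:
    - [0, 0, 0, 0, 0, 0, 0]
    - [0, 0, 0, 0, 0, 0, 0]
    - [0, 0, 0, 0, 0, 0, 0]
    - [0, 0, 0, 0, 0, 0, 0]
    - [0, 0, 0, 0, 0, 0, 0.0876]

```text
t: 5.03
tool_pos: [0.5153, 0.2136, 0.1137]
eef_rot: [[0.329, -0.944, 0.001], [-0.944, -0.329, 0.0], [-0.0, -0.001, -1.0]]
force: [1.6, 2.9, -1.2]
grip_width: 0.013
grasp_force: 2.6
```

>>> carry_out:
  series:
    - [0, 0, 0, 0, 0, 0, 0.0876]
    - [0, 0, 0, 0, 0, 0, 0.0876]
    - [0, 0, 0, 0, 0, 0, 0.0876]
    - [0, 0, 0, 0, 0, 0, 0.0876]
    - [0, 0, 0, 0, 0, 0, 0.0876]

```text
t: 5.45
tool_pos: [0.5145, 0.2125, 0.1133]
eef_rot: [[0.328, -0.945, -0.001], [-0.945, -0.328, -0.001], [0.001, 0.001, -1.0]]
force: [0.6, 0.1, -0.6]
grip_width: 0.0443
grasp_force: 0.0
```

>>> carry_out:
  series:
    - [0, 0, 0, 0, 0, 0, 0.0876]
    - [0, 0, 0, 0, 0, 0, 0.0876]
    - [0, 0, 0, 0, 0, -0.01, 0.0876]
    - [0, 0, 0, 0, 0, -0.03, 0.0876]
    - [0, 0, 0, 0, 0, -0.06, 0.0876]

```text
t: 5.87
tool_pos: [0.5136, 0.2122, 0.1726]
eef_rot: [[0.328, -0.945, -0.004], [-0.945, -0.328, -0.003], [0.002, 0.005, -1.0]]
force: [-0.2, 0.3, 0.5]
grip_width: 0.0775
grasp_force: 0.0
```

>>> carry_out:
  series:
    - [0, 0, 0, -0.01, 0, -0.03, 0.0876]
    - [0, 0, 0, -0.02, 0, -0.06, 0.0876]
    - [0, 0, 0, -0.04, 0.03, -0.08, 0.0876]
    - [0, 0, 0, -0.06, 0.06, -0.09, 0.0876]
    - [0, 0, 0, -0.08, 0.09, -0.1, 0.0876]

```text
t: 6.28
tool_pos: [0.4028, 0.2593, 0.2753]
eef_rot: [[0.327, -0.945, 0.001], [-0.945, -0.327, 0.001], [-0.001, -0.001, -1.0]]
force: [-0.2, 1.2, 0.1]
grip_width: 0.0876
grasp_force: 0.0
```

```bash
python3 - <<'E'
from rig import manip
import cv2,numpy as np
c=manip.camera("scene");d=manip.camera("top")
im=np.hstack([cv2.resize(c["color"][210:300,365:455,::-1],(400,400)),cv2.resize(d["color"][180:260,120:200,::-1],(400,400))])
cv2.imwrite("pics/s5.png",im)
s=manip.sense();print(s["t"],s["tool_pos"],s["force"],s["grip_width"])
E
```

```text
6.3833 [0.40090453 0.26023021 0.27683542] [0.00934757 0.1205454  0.24791904] 0.08707549910778764
```

View pics/s5.png

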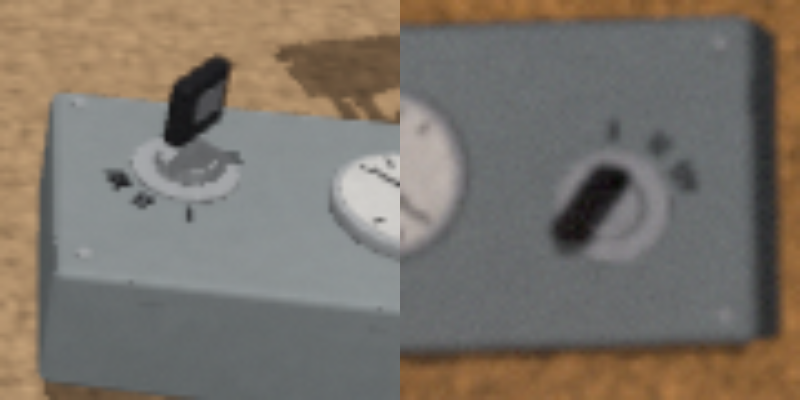

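The key now points at the two-tick mark in both views: the top crop shows it from (572,240) to (612,180), about 35° clockwise. I'll check the angle by mask and hand in if it is at run.

```bash
python3 - <<'E'
from rig import manip
import numpy as np
from h import *
c=manip.camera("top")
t=c["color"][205:240,145:172];v,u=np.nonzero(t.max(2)<45)
x=np.array([onz(c,a+145,b+205,.112)[:2] for a,b in zip(u,v)]);w,V=np.linalg.eigh(np.cov(x.T));a=np.degrees(np.arctan(V[1,1]/V[0,1]));print(len(u),a)
if -42<a<-33: print(manip.sign_off())
E
```

```text
95 -39.53946009480386
the job is handed in; nothing more can be done
None
```

The pump key was turned to start, held for about half a second and let go; it sprang back to run (measured about 39° clockwise, run being 37°), the stirrer console was never touched, and the job is handed in.

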